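# Find the concealed catch and open the battery door of the vapour monitor

## Robot

A 6-joint arm with a two-finger parallel gripper is mounted at the origin on a cart in front of the work surface, level with it; the furniture and walls round the work are solid. World frame = base frame: x ahead of the robot, y to its left, z up, the work surface at z = 0. Lengths are in m, angles in rad, forces in N, time in s.
With the tool pointing down it reaches from about 0.3 to 0.875 m from the base axis. Payload 6.4 kg.
Tool frame: the origin (TCP) lies between the finger pads; the fingertips stand 8 mm ahead of it and the grasp point (between the pads) lies 11 mm behind it; z points along the fingers, y is the line along which they close (so a half turn about z gives the same grasp; the last joint's range is limited). The gripper opens to 88 mm and grips with 3 to 60 N. Pads are 18 mm wide; open, the fingers measure 123 mm over their backs; the gripper's body (75 mm by 187 mm) begins 45 mm behind the grasp point.
Start: joints at [-1.475, 0.181, 1.607, -0, 1.354, -0.206], TCP at [0.171, -0.549, 0.247] pointing down, gripper open.
Joint ranges: [-2.99, 2.99], [-0.89, 2.07], [0.3, 2.58], [-1.14, 4.28], [0, 2.63], [-3.12, 3.12]. Speed limits (rad/s): [2.57, 2.57, 3.01, 3.14, 3.14, 3.14].

## Interface

Orientations are given as a rotation vector (axis times angle).
In Python, from station import * gives the robot as it stands. The module is installed in compiled form; this text tells all that it offers.
- The arm moves only by the tool jog_arm, never from a script. Its argument "targets" is a list of rows, each an object with "linear": the shift along the tool's x, y, z in mm, a list of three; "dr": the turn, a rotation vector about the tool's x, y, z in rad, a list of three; "claw": the finger opening in mm, from 0 to 88.1. In form: [{"linear": [dx, dy, dz], "dr": [wx, wy, wz], "claw": claw}, ...]. A call has exactly 8 rows; each row shifts and turns the commanded pose from where the row before left it, along the tool's axes as they then stand; what a row does not reach is not made up. A row lasts 1/8 s, in which the tool goes at most 62.5 mm and 10.7 degrees, less where a joint would pass 70% of its speed; a pose out of reach is approached as far as the arm can. A call with a gripper value outside its range is refused whole. The fingers move at their own pace and stop on an object; "squeeze" is the grip in N (left out, the last holds). Time passes only in rows, so rows that do not move let the fingers close, or fill a call up. It gives the time, the measured TCP pose, the force, the opening and the grip force at its end, in the units of the state.
- get_state(): the state, without advancing time (a new reading comes with each control period).
- get_image(name): name is "scene" or "side" or "wrist"; returns the picture (420x560x3 uint8, red, green, blue); there is no depth.
- camera_info(name): a dict with "fov_y" (degrees; the focal length in pixels is half the picture's height over the tangent of half this angle, whatever the lens; pixels are square), "cx", "cy" (the principal point, pixels), "cam_to_world" (4x4, takes a point from camera to world coordinates); the wrist camera has in their place "mount" (4x4, takes a point from camera to tool coordinates, whose origin is the TCP and whose axes are the flange's). Camera axes: x right, y down, z forward; pixel columns grow to the right and rows downward; lengths in m; the calibration is good to about 2 mm. A picture is of the moment at which its call begins: read the wrist's pose just before it. camera_info takes no time and is no camera call.
- job_done(): hands the job in; it is judged then, once.
The state is a dict: "time": time; "joint_pos": joint angles; "qvel": joint speeds; "tau": joint torques, N m; "eef_pos": TCP position; "ee_rot": TCP orientation; "force": force on the tool from outside, world axes, zero at the start; "moment": the same for the moment, N m; "grip_width": finger opening in m; "gripper_force": force on a finger pad.
Only numpy, scipy, OpenCV 4.12 (cv2) and the standard library are available. Lean on these libraries where they do the work, as an engineer would, in place of code of your own. Each camera call takes 0.05 s, during which the arm holds its last target. There are 200 camera calls.

## Task

The yellow solvent-vapour monitor on the bench needs new cells. Feel along its strip of five identical grey tiles for the one that gives, press it in until the battery door springs ajar, then push the door up until it stands upright and leave it standing open. Pick nothing up, and leave the tape roll, the black marker and the toner bottle where they are.

Things in the scene. Friction and masses are not known exactly. Their poses are not given: they have to be found in the camera images.
- monitor: yellow instrument case screwed to the bench, 160 (x) x 230 (y) x 60 mm high, rim at z = 60 mm. Origin on the bench; faces at x = -78 and +82, y = +-115 mm. Its x axis points from the tile strip to the door hinge (away from the robot), y to the left, z up. The door lies flush from x = -10 to +54, y = +-94.5 mm; a 6 mm rib parts it from the strip.
- strip_mid (a point): centre of the tile strip, on top of the middle tile: monitor x = -44.5, y = 0, z = 58 mm. Five flush grey tiles in a row along y, each 52 (x) x 40 (y) mm, centres at y = -82, -41, 0, +41, +82 mm, in a channel 53 mm wide and 2 mm deep (rim z = 60 mm). All look alike; four are rigid, one, different from run to run, is the catch button.
- catch (a joint): travel of the catch button (the tile that gives), m: 0 flush, 0.006 fully in. It starts to give at about 1 N, frees the door at about 3.5 mm (3.5 N), is fully in at about 4.5 N, and springs back when let go.
- battery_door (a joint): angle of the grey battery door, rad: 0 shut, grows as it opens, stop at 1.9. The catch holds it shut until the button is pressed; then a plunger springs it ajar to about 0.7 rad. From there it stays wherever it is left (hinge friction 0.06 N m), so it must be pushed up. It reaches 65 mm from the hinge and is 5 mm thick, of smooth slippery plastic.
- hinge_mid (a point): middle of the door's hinge line: monitor x = 55, y = 0, z = 58 mm; the line runs along y. A tail plate reaches 24 mm below it and swings forward into the bay as the door opens, so push above the case: a fingertip 18 to 22 mm above the rim, moved along +x from the strip to the hinge, catches the underside of the ajar door and brings it up.
- door_edge (a point): middle of the free edge of the battery door (the edge toward the tile strip)
- tape: roll of masking tape lying flat to the right of the monitor, 96 mm across, 25 mm high; origin at the centre of its underside; leave it alone
- black_marker: black felt marker lying to the right of the monitor, 140 mm long (its y), 16 mm thick; origin at the centre of its underside; leave it alone
- toner: small toner bottle with a black cap standing to the left of the monitor, 42 mm across, 110 mm high; origin at the centre of its underside; leave it alone. Farther left stands the room's big paint can (364 mm high, at about x = 0.39, y = 0.59 m): mind it on the way

How it is judged:
By the outcome, as a careful person would: the job done as asked, in the order asked, and still so for the second after the job is handed in, with the robot touching nothing.
It also fails if it takes over 56 s, if anything falls off the work surface, if the arm or the gripper's body presses on something with over 40 N, if the wrist force passes 120 N, or if a joint passes its speed limit or range.

## Working session

There is one attempt and no reset: what is moved stays moved. The work goes in short steps, Python scripts to look and compute and a tool call to move; the robot and the scene stay as the last step left them, time stands still between calls to the robot, and variables do not carry over. Pictures are saved under pics/ and viewed, at most 10 in all, crops included, and the job is handed in when it is done.

Besides the shell and the picture viewer there is one more tool, called after "Request:" by a JSON object that holds its "fn" and its "kwargs", one argument or row to a line. jog_arm: Moves the arm, as the interface text tells. Its arguments: {"type":"object","properties":{"targets":{"type":"array","items":{"type":"object","properties":{"linear":{"type":"array","items":{"type":"number"}},"dr":{"type":"array","items":{"type":"number"}},"claw":{"type":"number"}}}},"squeeze":{"type":"number"}},"required":["targets"]}

```bash
mkdir -p pics; python3 - <<'E'
from station import *
import cv2,numpy as np
s=get_state();print(s['time'],s['eef_pos'],s['ee_rot'],s['force'])
for n in("scene","side"):
    i=camera_info(n);print(n,i['fov_y'],i['cx'],i['cy'],np.round(i['cam_to_world'],3).tolist());print({k:v for k,v in i.items() if k not in('fov_y','cx','cy','cam_to_world')})
    cv2.imwrite(f'pics/{n}0.png',get_image(n)[:,:,::-1])
E
```

```text
0.0 [ 0.17086364 -0.5484735   0.24582447] [-3.10416273e+00 -4.71991366e-01 -1.17007662e-04] [0.19184112 0.26908935 0.38997803]
scene 52.766174738396124 277.3984192931966 205.6876531072277 [[-0.754, -0.48, 0.448, 0.036], [-0.657, 0.565, -0.499, 0.522], [-0.014, -0.671, -0.741, 0.802], [0.0, 0.0, 0.0, 1.0]]
{}
side 52.721653715724436 284.1022860686125 209.1765351209527 [[0.987, -0.081, 0.138, 0.378], [-0.158, -0.363, 0.918, -0.818], [-0.024, -0.928, -0.372, 0.405], [0.0, 0.0, 0.0, 1.0]]
{}
```

View pics/scene0.png

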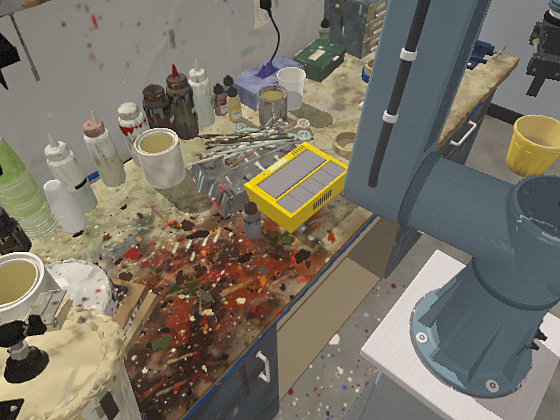

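View pics/side0.png

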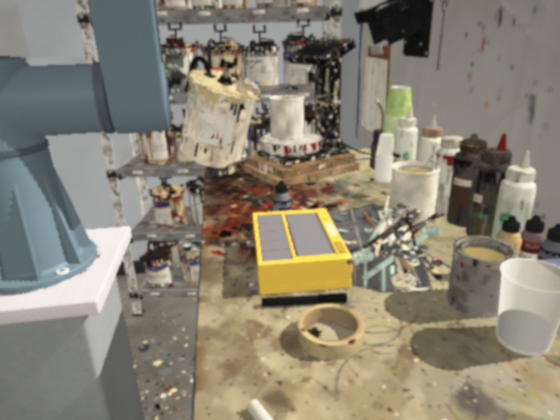

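The scene view shows the yellow monitor around pixel (297,187) with its tile strip facing the robot. In the side view it is at about (300,250), with the tape at (331,330) and the toner bottle behind it at (282,195).

```bash
cat > h.py <<'E'
from station import *
import cv2,numpy as np
def ray(n,uv,z):
    i=camera_info(n);f=210/np.tan(np.radians(i['fov_y'])/2);T=np.array(i['cam_to_world'])
    uv=np.atleast_2d(uv).astype(float)
    d=np.c_[(uv[:,0]-i['cx'])/f,(uv[:,1]-i['cy'])/f,np.ones(len(uv))]@T[:3,:3].T
    return T[:3,3]+d*((z-T[2,3])/d[:,2])[:,None]
E
python3 - <<'E'
from h import *
for n in("scene","side"):
    im=cv2.imread(f'pics/{n}0.png');hsv=cv2.cvtColor(im,cv2.COLOR_BGR2HSV)
    m=cv2.inRange(hsv,(20,170,110),(32,255,255))
    nl,l,st,_=cv2.connectedComponentsWithStats(m)
    # component near the monitor
    ks=[k for k in range(1,nl) if st[k,4]>300 and 230<st[k,0]+st[k,2]/2<360]
    print(n,st[ks].tolist())
    k=max(ks,key=lambda k:st[k,4]);mm=(l==k).astype(np.uint8)
    cs,h=cv2.findContours(mm,cv2.RETR_CCOMP,cv2.CHAIN_APPROX_NONE)
    for c,hh in zip(cs,h[0]):
        if hh[3]>=0 and cv2.contourArea(c)>300:
            w=ray(n,c[:,0],0.059)[:,:2]
            r=cv2.minAreaRect((w*1000).astype(np.float32))
            print('hole',cv2.contourArea(c),r,cv2.boxPoints(r).round().tolist())
E
```

```text
scene [[244, 142, 104, 91, 2404]]
hole 1350.5 ((464.6914367675781, -85.55033111572266), (211.0611114501953, 57.90885543823242), 87.35499572753906) [[431.0, -190.0], [489.0, -192.0], [498.0, 19.0], [441.0, 21.0]]
hole 1524.5 ((532.6195678710938, -90.55210876464844), (198.45132446289062, 76.06255340576172), 87.2989730834961) [[490.0, -188.0], [566.0, -191.0], [575.0, 7.0], [499.0, 10.0]]
side [[253, 223, 98, 71, 2583]]
```

Request:
{"fn": "jog_arm", "kwargs": {
  "targets": [
    {"linear":[0,0,0],"dr":[0,0,-0.153],"claw":0},
    {"linear":[0,0,0],"dr":[0,0,-0.153],"claw":0},
    {"linear":[0,0,0],"dr":[0,0,-0.153],"claw":0},
    {"linear":[0,0,0],"dr":[0,0,-0.153],"claw":0},
    {"linear":[0,0,0],"dr":[0,0,-0.153],"claw":0},
    {"linear":[0,0,0],"dr":[0,0,-0.153],"claw":0},
    {"linear":[0,0,0],"dr":[0,0,-0.153],"claw":0},
    {"linear":[0,0,0],"dr":[0,0,-0.153],"claw":0}
  ],
  "squeeze": 5
}}

```text
time: 1.1
eef_pos: [0.1709, -0.5487, 0.2462]
ee_rot: [-2.265, -2.176, -0.001]
force: [0.8, -1.5, -0.1]
grip_width: 0.0104
gripper_force: 0.0
```

Request:
{"fn": "jog_arm", "kwargs": {
  "targets": [
    {"linear":[30,17,0],"dr":[0,0,0],"claw":0},
    {"linear":[40,22,0],"dr":[0,0,0],"claw":0},
    {"linear":[40,22,0],"dr":[0,0,0],"claw":0},
    {"linear":[40,22,0],"dr":[0,0,0],"claw":0},
    {"linear":[40,22,0],"dr":[0,0,0],"claw":0},
    {"linear":[40,22,0],"dr":[0,0,0],"claw":0},
    {"linear":[40,22,0],"dr":[0,0,0],"claw":0},
    {"linear":[30,17,0],"dr":[0,0,0],"claw":0}
  ]
}}

```text
time: 2.1
eef_pos: [0.3508, -0.255, 0.2465]
ee_rot: [-2.27, -2.171, -0.0]
force: [1.0, -0.8, 0.4]
grip_width: 0.0009
gripper_force: 0.0
```

Request:
{"fn": "jog_arm", "kwargs": {
  "targets": [
    {"linear":[36,21,0],"dr":[0,0,0],"claw":0},
    {"linear":[36,21,0],"dr":[0,0,0],"claw":0},
    {"linear":[36,21,0],"dr":[0,0,0],"claw":0},
    {"linear":[36,21,0],"dr":[0,0,0],"claw":0},
    {"linear":[30,16,20],"dr":[0,0,0],"claw":0},
    {"linear":[0,0,40],"dr":[0,0,0],"claw":0},
    {"linear":[0,0,40],"dr":[0,0,0],"claw":0},
    {"linear":[0,0,30],"dr":[0,0,0],"claw":0}
  ]
}}

```text
time: 3.1
eef_pos: [0.4571, -0.0868, 0.1148]
ee_rot: [-2.269, -2.17, 0.001]
force: [0.1, -0.4, 0.9]
grip_width: 0.0009
gripper_force: 0.0
```

```bash
python3 - <<'E'
from h import *
s=get_state();print(s['eef_pos'],s['ee_rot'],s['force'],s['joint_pos'])
i=camera_info('wrist');print(np.round(i['mount'],3).tolist(),i['fov_y'],i['cx'],i['cy'])
a=get_image('wrist');b=get_image('side')
cv2.imwrite('pics/w1.png',a[:,:,::-1]);cv2.imwrite('pics/s1.png',b[:,:,::-1])
cv2.imwrite('pics/ws1.png',cv2.resize(np.hstack([a,b[120:,200:420].repeat(1,0) if 0 else np.pad(b[180:330,200:400],((0,270),(0,0),(0,0)))])[:,:,::-1],(760,420)))
E
```

```text
[ 0.4570663  -0.08679568  0.11475393] [-2.26893263e+00 -2.17012042e+00  1.18431497e-03] [ 0.13027663 -0.43171934  0.85587107] [-4.43643385e-01  1.08547112e-01  1.98460376e+00 -2.04351167e-05
  1.05051426e+00 -3.99121061e-01]
[[-0.001, -0.955, -0.298, 0.077], [1.0, -0.001, 0.001, 0.0], [-0.002, -0.298, 0.955, -0.139], [0.0, 0.0, 0.0, 1.0]] 71.99312773672271 277.979815491093 209.4631548706776
```

View pics/ws1.png

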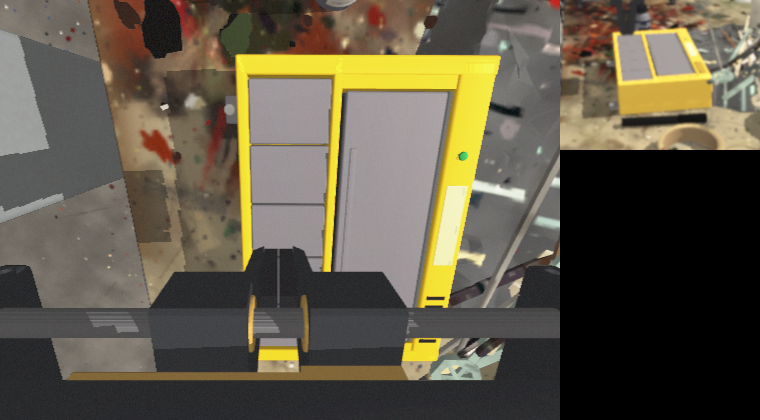

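The wrist picture shows the strip in columns 250–330, with tile seams at rows 145, 204 and 256. The fingertip is near (278,248). I'll turn these seams into world positions.

```bash
python3 - <<'E'
from h import *
from scipy.spatial.transform import Rotation as R
i=camera_info('wrist');f=210/np.tan(np.radians(i['fov_y'])/2)
T=np.eye(4);T[:3,:3]=R.from_rotvec([-2.26893,-2.17012,.00118]).as_matrix();T[:3,3]=[.45707,-.0868,.11475]
M=T@np.array(i['mount'])
def wr(u,v,z):
    d=M[:3,:3]@np.array([(u-i['cx'])/f,(v-i['cy'])/f,1]);return M[:3,3]+d*(z-M[2,3])/d[2]
for n,p in dict(seam1=(290,145),seam2=(290,204),seam3=(290,256),topL=(250,80),topR=(330,80),seam2L=(250,204),seam2R=(325,204),doorTL=(343,92),doorTR=(448,92)).items():
    w=wr(*p,.058)*1000; d=w[:2]-[464.7,-85.6]; th=np.radians(-2.65)
    mx=d@[np.cos(th),np.sin(th)]-44.5; my=d@[-np.sin(th),np.cos(th)]
    print(n,w.round(),'mon',mx.round(1),my.round(1))
E
```

```text
seam1 [468. -27.  58.] mon -43.7 58.9
seam2 [467. -67.  58.] mon -43.2 18.2
seam3 [ 466. -108.   58.] mon -42.6 -22.2
topL [445.  14.  58.] mon -69.1 98.4
topR [494.  12.  58.] mon -19.4 98.5
seam2L [439. -66.  58.] mon -71.4 18.2
seam2R [491. -69.  58.] mon -18.5 18.2
doorTL [503.   4.  58.] mon -10.8 91.5
doorTR [569.   1.  58.] mon 55.2 91.6
```

Request:
{"fn": "jog_arm", "kwargs": {
  "targets": [
    {"linear":[-1,1,20],"dr":[0,0,0],"claw":0},
    {"linear":[0,0,15],"dr":[0,0,0],"claw":0},
    {"linear":[0,0,8],"dr":[0,0,0],"claw":0},
    {"linear":[0,0,2],"dr":[0,0,0],"claw":0},
    {"linear":[0,0,2],"dr":[0,0,0],"claw":0},
    {"linear":[0,0,2],"dr":[0,0,0],"claw":0},
    {"linear":[0,0,1],"dr":[0,0,0],"claw":0},
    {"linear":[0,0,1],"dr":[0,0,0],"claw":0}
  ]
}}

```text
time: 4.2
eef_pos: [0.4591, -0.0886, 0.0664]
ee_rot: [-2.271, -2.171, 0.0]
force: [-5.5, 1.6, 15.6]
grip_width: 0.0005
gripper_force: 7.8
```

Middle tile is rigid (15.6 N). Trying the next one to the left.

Request:
{"fn": "jog_arm", "kwargs": {
  "targets": [
    {"linear":[0,0,-10],"dr":[0,0,0],"claw":0},
    {"linear":[20,0,0],"dr":[0,0,0],"claw":0},
    {"linear":[21,0,0],"dr":[0,0,0],"claw":0},
    {"linear":[0,0,4],"dr":[0,0,0],"claw":0},
    {"linear":[0,0,3],"dr":[0,0,0],"claw":0},
    {"linear":[0,0,2],"dr":[0,0,0],"claw":0},
    {"linear":[0,0,1],"dr":[0,0,0],"claw":0},
    {"linear":[0,0,0],"dr":[0,0,0],"claw":0}
  ]
}}

```text
time: 5.2
eef_pos: [0.4608, -0.0481, 0.0664]
ee_rot: [-2.271, -2.17, 0.001]
force: [-4.3, 1.2, 10.5]
grip_width: 0.0006
gripper_force: 5.1
```

Rigid as well. Next is y=+82.

Request:
{"fn": "jog_arm", "kwargs": {
  "targets": [
    {"linear":[0,0,-10],"dr":[0,0,0],"claw":0},
    {"linear":[20,0,0],"dr":[0,0,0],"claw":0},
    {"linear":[21,0,0],"dr":[0,0,0],"claw":0},
    {"linear":[0,0,4],"dr":[0,0,0],"claw":0},
    {"linear":[0,0,3],"dr":[0,0,0],"claw":0},
    {"linear":[0,0,2],"dr":[0,0,0],"claw":0},
    {"linear":[0,0,1],"dr":[0,0,0],"claw":0},
    {"linear":[0,0,0],"dr":[0,0,0],"claw":0}
  ]
}}

```text
time: 6.2
eef_pos: [0.4626, -0.0072, 0.0664]
ee_rot: [-2.271, -2.17, 0.001]
force: [-4.3, 0.9, 9.6]
grip_width: 0.0005
gripper_force: 5.2
```

Request:
{"fn": "jog_arm", "kwargs": {
  "targets": [
    {"linear":[0,0,-10],"dr":[0,0,0],"claw":0},
    {"linear":[-40,0,0],"dr":[0,0,0],"claw":0},
    {"linear":[-43,0,0],"dr":[0,0,0],"claw":0},
    {"linear":[-40,0,0],"dr":[0,0,0],"claw":0},
    {"linear":[0,0,5],"dr":[0,0,0],"claw":0},
    {"linear":[0,0,4],"dr":[0,0,0],"claw":0},
    {"linear":[0,0,1],"dr":[0,0,0],"claw":0},
    {"linear":[0,0,0],"dr":[0,0,0],"claw":0}
  ]
}}

```text
time: 7.2
eef_pos: [0.457, -0.1288, 0.0658]
ee_rot: [-2.269, -2.172, 0.001]
force: [-1.4, -1.2, 3.6]
grip_width: 0.0006
gripper_force: 1.5
```

This one is softer, so I'll press deeper to confirm.

Request:
{"fn": "jog_arm", "kwargs": {
  "targets": [
    {"linear":[0,0,1],"dr":[0,0,0],"claw":0},
    {"linear":[0,0,1],"dr":[0,0,0],"claw":0},
    {"linear":[0,0,0],"dr":[0,0,0],"claw":0},
    {"linear":[0,0,0],"dr":[0,0,0],"claw":0},
    {"linear":[0,0,0],"dr":[0,0,0],"claw":0},
    {"linear":[0,0,0],"dr":[0,0,0],"claw":0},
    {"linear":[0,0,0],"dr":[0,0,0],"claw":0},
    {"linear":[0,0,0],"dr":[0,0,0],"claw":0}
  ]
}}

```text
time: 8.2
eef_pos: [0.4572, -0.1295, 0.0637]
ee_rot: [2.271, 2.171, 0.0]
force: [-0.0, 2.3, 2.8]
grip_width: 0.0003
gripper_force: 1.6
```

This is the catch button. I'll press it fully in.

Request:
{"fn": "jog_arm", "kwargs": {
  "targets": [
    {"linear":[0,0,1],"dr":[0,0,0],"claw":0},
    {"linear":[0,0,1],"dr":[0,0,0],"claw":0},
    {"linear":[0,0,1],"dr":[0,0,0],"claw":0},
    {"linear":[0,0,1],"dr":[0,0,0],"claw":0},
    {"linear":[0,0,1],"dr":[0,0,0],"claw":0},
    {"linear":[0,0,0],"dr":[0,0,0],"claw":0},
    {"linear":[0,0,0],"dr":[0,0,0],"claw":0},
    {"linear":[0,0,0],"dr":[0,0,0],"claw":0}
  ]
}}

```text
time: 9.2
eef_pos: [0.4573, -0.1296, 0.0602]
ee_rot: [-2.27, -2.171, 0.0]
force: [-6.6, 5.3, 21.5]
grip_width: 0.0007
gripper_force: 10.3
```

```bash
python3 - <<'E'
from h import *
s=get_state();print(s['eef_pos'],s['force'])
a=get_image('wrist');b=get_image('side')
c=cv2.resize(b[180:340,200:400],None,fx=2,fy=2)
cv2.imwrite('pics/ws2.png',cv2.resize(np.hstack([a[:320],c]),(780,260))[:,:,::-1])
E
```

```text
[ 0.45725376 -0.12958121  0.06015145] [-6.60045728  5.30089596 21.46681718]
```

View pics/ws2.png

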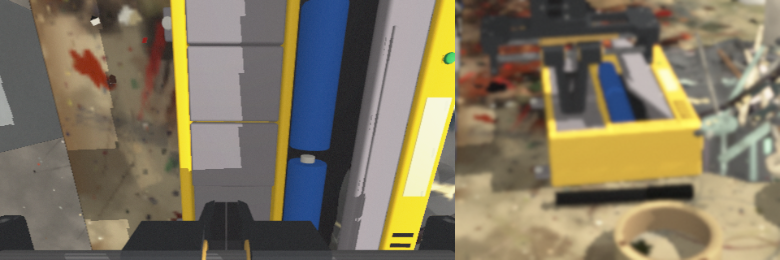

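The door has sprung ajar: the blue cells are visible and the door is tilted up. I'll lift the tip to 20 mm above the rim and push it toward the hinge.

Request:
{"fn": "jog_arm", "kwargs": {
  "targets": [
    {"linear":[0,0,-15],"dr":[0,0,0],"claw":0},
    {"linear":[0,0,-16],"dr":[0,0,0],"claw":0},
    {"linear":[0,0,0],"dr":[0,0,0],"claw":0},
    {"linear":[0,14,0],"dr":[0,0,0],"claw":0},
    {"linear":[0,14,0],"dr":[0,0,0],"claw":0},
    {"linear":[0,10,0],"dr":[0,0,0],"claw":0},
    {"linear":[0,8,0],"dr":[0,0,0],"claw":0},
    {"linear":[0,6,0],"dr":[0,0,0],"claw":0}
  ]
}}

```text
time: 10.3
eef_pos: [0.5086, -0.1316, 0.0892]
ee_rot: [-2.268, -2.17, 0.003]
force: [-11.1, -1.6, 11.6]
grip_width: 0.0005
gripper_force: 9.3
```

Request:
{"fn": "jog_arm", "kwargs": {
  "targets": [
    {"linear":[0,3,0],"dr":[0,0,0],"claw":0},
    {"linear":[0,3,0],"dr":[0,0,0],"claw":0},
    {"linear":[0,3,0],"dr":[0,0,0],"claw":0},
    {"linear":[0,3,0],"dr":[0,0,0],"claw":0},
    {"linear":[0,3,0],"dr":[0,0,0],"claw":0},
    {"linear":[0,3,0],"dr":[0,0,0],"claw":0},
    {"linear":[0,2,0],"dr":[0,0,0],"claw":0},
    {"linear":[0,0,0],"dr":[0,0,0],"claw":0}
  ]
}}

```text
time: 11.3
eef_pos: [0.5293, -0.1327, 0.0897]
ee_rot: [2.271, 2.171, 0.0]
force: [-1.0, -0.7, -0.1]
grip_width: 0.0005
gripper_force: 0.0
```

```bash
python3 - <<'E'
from h import *
s=get_state();print(s['time'],s['eef_pos'],s['force'])
d=s['eef_pos'][:2]*1000-[464.6,-87.7];print('mon x',d@[.9989,-.0462]-44.5)
a=get_image('scene');b=get_image('side')
cv2.imwrite('pics/ss3.png',np.hstack([cv2.resize(a[100:240,220:360],(400,400)),cv2.resize(b[160:310,230:380],(400,400))])[:,:,::-1])
E
```

```text
11.3 [ 0.52931048 -0.13273983  0.08972136] [-1.01004296 -0.70215459 -0.06903351]
mon x 22.220142418562162
```

View pics/ss3.png

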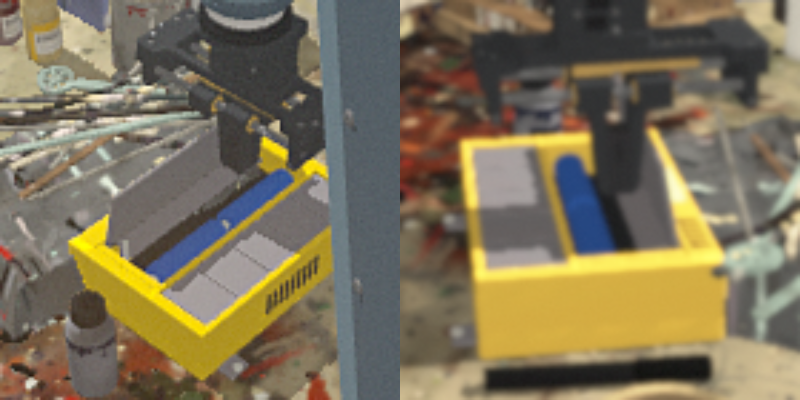

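The door is tilted up with the finger against its underside. I'll push another 9 mm and then check the angle.

Request:
{"fn": "jog_arm", "kwargs": {
  "targets": [
    {"linear":[0,2,0],"dr":[0,0,0],"claw":0},
    {"linear":[0,2,0],"dr":[0,0,0],"claw":0},
    {"linear":[0,2,0],"dr":[0,0,0],"claw":0},
    {"linear":[0,2,0],"dr":[0,0,0],"claw":0},
    {"linear":[0,1,0],"dr":[0,0,0],"claw":0},
    {"linear":[0,0,0],"dr":[0,0,0],"claw":0},
    {"linear":[0,0,0],"dr":[0,0,0],"claw":0},
    {"linear":[0,0,0],"dr":[0,0,0],"claw":0}
  ]
}}

```text
time: 12.4
eef_pos: [0.5381, -0.1331, 0.0897]
ee_rot: [2.271, 2.171, 0.0]
force: [-0.0, -0.4, 0.0]
grip_width: 0.0007
gripper_force: 0.0
```

```bash
python3 - <<'E'
from h import *
s=get_state();print(s['time'],s['eef_pos'],s['force'])
def pr(n,p):
    i=camera_info(n);f=210/np.tan(np.radians(i['fov_y'])/2);q=np.linalg.inv(np.array(i['cam_to_world']))@np.r_[p,1];return np.array([i['cx']+f*q[0]/q[2],i['cy']+f*q[1]/q[2]])
def w(x,y,z):
    d=np.array([x+44.5,y]);X=np.array([464.6,-87.7])+d[0]*np.array([.9989,-.0462])+d[1]*np.array([.0462,.9989]);return np.r_[X,z]/1000
out=[]
for n,y,(r0,c0) in(("scene",94.5,(110,210)),("side",-94.5,(160,240))):
    im=get_image(n);S=4;c=cv2.resize(im[r0:r0+100,c0:c0+100],None,fx=S,fy=S,interpolation=cv2.INTER_CUBIC)
    for k,t in enumerate((1.2,1.4,1.57,1.75)):
        a=pr(n,w(55,y,58));b=pr(n,w(55-65*np.cos(t),y,58+65*np.sin(t)))
        print(n,t,((a-[c0,r0])*S).round(),((b-[c0,r0])*S).round())
        b=tuple(int(v) for v in (b-[c0,r0])*S);cv2.circle(c,b,3,[(255,0,0),(255,160,0),(0,255,0),(0,255,255)][k],-1)
    a=tuple(int(v) for v in (a-[c0,r0])*S);cv2.circle(c,a,3,(255,0,255),-1);out.append(c)
cv2.imwrite('pics/ss4.png',np.hstack(out)[:,:,::-1])
E
```

```text
12.4 [ 0.53805866 -0.13310931  0.08973254] [-0.04343038 -0.37647064  0.04540622]
scene 1.2 [189. 302.] [212. 248.]
scene 1.4 [189. 302.] [197. 234.]
scene 1.57 [189. 302.] [184. 224.]
scene 1.75 [189. 302.] [170. 217.]
side 1.2 [378. 377.] [326. 252.]
side 1.4 [378. 377.] [356. 243.]
side 1.57 [378. 377.] [381. 239.]
side 1.75 [378. 377.] [409. 239.]
```

View pics/ss4.png

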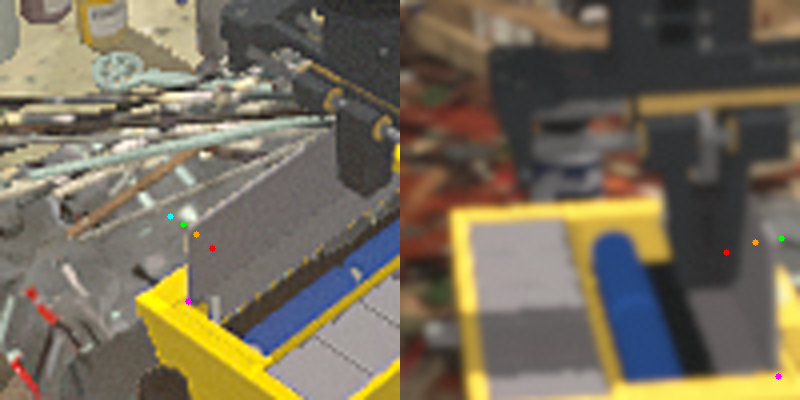

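The door measures about 1.5 rad in both views: the corner is at (188,228) on the left, and the near edge is almost vertical on the right. I'll give it a 2 mm nudge, then withdraw.

Request:
{"fn": "jog_arm", "kwargs": {
  "targets": [
    {"linear":[0,1,0],"dr":[0,0,0],"claw":0},
    {"linear":[0,1,0],"dr":[0,0,0],"claw":0},
    {"linear":[0,0,0],"dr":[0,0,0],"claw":0},
    {"linear":[0,-10,0],"dr":[0,0,0],"claw":0},
    {"linear":[0,-20,0],"dr":[0,0,0],"claw":0},
    {"linear":[0,-30,0],"dr":[0,0,0],"claw":0},
    {"linear":[0,-40,0],"dr":[0,0,0],"claw":0},
    {"linear":[0,-40,0],"dr":[0,0,0],"claw":0}
  ]
}}

```text
time: 13.5
eef_pos: [0.3985, -0.1266, 0.0895]
ee_rot: [-2.271, -2.171, 0.0]
force: [-0.4, -0.8, 0.3]
grip_width: 0.0003
gripper_force: 0.0
```

Request:
{"fn": "jog_arm", "kwargs": {
  "targets": [
    {"linear":[0,0,-20],"dr":[0,0,0],"claw":0},
    {"linear":[0,0,-30],"dr":[0,0,0],"claw":0},
    {"linear":[0,0,-40],"dr":[0,0,0],"claw":0},
    {"linear":[0,0,-40],"dr":[0,0,0],"claw":0},
    {"linear":[0,0,-20],"dr":[0,0,0],"claw":0},
    {"linear":[0,0,0],"dr":[0,0,0],"claw":0},
    {"linear":[0,0,0],"dr":[0,0,0],"claw":0},
    {"linear":[0,0,0],"dr":[0,0,0],"claw":0}
  ]
}}

```text
time: 14.5
eef_pos: [0.3994, -0.1265, 0.2383]
ee_rot: [-2.269, -2.169, 0.001]
force: [-0.5, 0.0, -0.6]
grip_width: 0.0007
gripper_force: 0.0
```

```bash
python3 - <<'E'
from h import *
s=get_state();print(s['time'],s['eef_pos'],s['force'])
out=[]
pts={'scene':[((189,302),(255,0,255)),((197,234),(255,160,0)),((184,224),(0,255,0)),((170,217),(0,255,255))],'side':[((378,377),(255,0,255)),((356,243),(255,160,0)),((381,239),(0,255,0)),]}
for n,(r0,c0) in(("scene",(110,210)),("side",(160,250))):
    c=cv2.resize(get_image(n)[r0:r0+100,c0:c0+100],None,fx=4,fy=4,interpolation=cv2.INTER_CUBIC)
    for p,k in pts[n]: cv2.circle(c,(p[0]-(40 if n=='side' else 0),p[1]),2,k,-1)
    out.append(c)
cv2.imwrite('pics/ss5.png',np.hstack(out)[:,:,::-1])
E
```

```text
14.5 [ 0.39939224 -0.12645545  0.23830636] [-0.45213828  0.01270993 -0.62716397]
```

View pics/ss5.png

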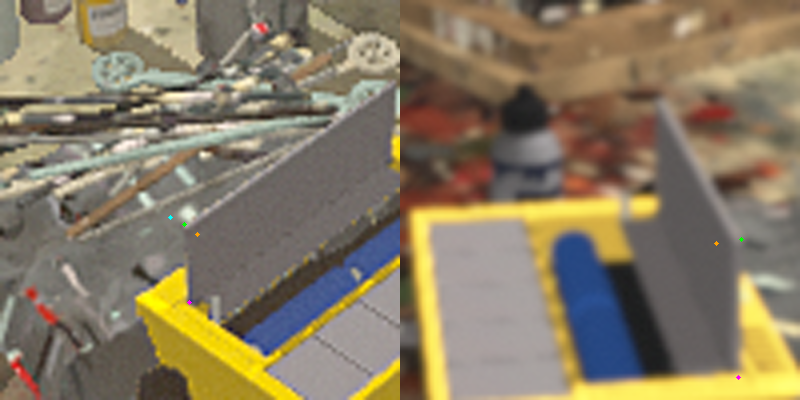

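The door now stands upright. Its free-edge corners, at (186,226) and (738,240), match the 1.57 rad marks, and the arm is clear of everything. Handing in.

```bash
python3 -c "
from station import *
print(job_done())"
```

```text
the job is handed in; nothing more can be done
None
```

The catch button was the tile at y = -41 mm; pressing it sprang the battery door ajar, and I pushed the door up to about 1.57 rad, left it standing open, withdrew the arm and handed the job in at about 14.6 s.

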